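Slide the magenta ink bottle home in the ink dock

ROBOT

A 6-joint arm with a two-finger parallel gripper is mounted at the origin on a cart in front of the work surface, level with it; the furniture and walls round the work are solid. World frame = base frame: x ahead of the robot, y to its left, z up, the work surface at z = 0. Lengths are in m, angles in rad, forces in N, time in s.
With the tool pointing down it reaches from about 0.3 to 0.875 m from the base axis. Payload 6.4 kg.
Tool frame: the origin (TCP) lies between the finger pads; the fingertips stand 25 mm ahead of it and the grasp point (between the pads) lies 6 mm ahead of it; y points along the fingers, x is the direction in which the jaws open and shut, and the axes are right-handed (so a half turn about y gives the same grasp; the last joint's range is limited). The gripper opens to 85 mm and grips with 20 to 120 N. Pads are 22 mm wide; open, the fingers measure 114 mm over their backs; the gripper's body (76 mm by 85 mm) begins 54 mm behind the grasp point. The pads swing forward as they close: fully open they stand 13 mm farther back than shut.
Start: joints at [-1.513, 0.181, 1.607, -0, 1.354, -0.206], TCP at [0.15, -0.555, 0.256] pointing down, gripper open.
Joint ranges: [-2.99, 2.99], [-0.89, 2.07], [0.3, 2.58], [-1.14, 4.28], [0, 2.63], [-3.12, 3.12]. Speed limits (rad/s): [2.57, 2.57, 3.01, 3.14, 3.14, 3.14].

INTERFACE

Orientations are given as a unit quaternion [w, x, y, z].
In Python, from bench import ctrl, vision, ticket, find_in, regions_of, pinpoint gives the robot as it stands.
- The arm moves only by the tool apply_moves, never from a script. Its argument "increments" is a list of rows, each an object of numbers: "x", "y", "z": the shift along the tool's x, y, z in cm; "ax", "ay", "az": the turn, a rotation vector about the tool's x, y, z in rad; "grip": the closure, from 0 (fully open) to 1 (shut). A call has 1 to 12 rows; each row is the pose to reach, as a shift and turn from the pose measured when the call began, along the tool's axes at that moment; what a row does not reach only later rows make up. A row lasts 1/8 s, in which the tool goes at most 62.5 mm and 10.7 degrees, less where a joint would pass 70% of its speed; a pose out of reach is approached as far as the arm can. A call with a gripper value outside its range is refused whole. The fingers move at their own pace and stop on an object; the grip force is fixed at half the most. Time passes only in rows, so rows that repeat a pose let the fingers close. It gives the time, the measured TCP pose, the force and the opening at its end, in the units of the state.
- ctrl.get_obs(): the state, without advancing time (a new reading comes with each control period).
- vision.camera(name): name is "scene" or "side" or "wrist"; returns the picture (384x512x3 uint8, red, green, blue); there is no depth.
- vision.camera_params(name): a dict with "intrinsics" (3x3 intrinsics, pixels), "R" (3x3) and "t" (3): a world point X has camera coordinates R X + t. Camera axes: x right, y down, z forward; pixel columns grow to the right and rows downward; lengths in m; the calibration is good to about 2 mm. A picture is of the moment at which its call begins: read the wrist's pose just before it. camera_params takes no time and is no camera call; for the wrist camera it gives the pose at the moment of the call.
- ticket.hand_in(): hands the job in, once; it reports no verdict.
Trained networks look in the newest picture that a camera, given by its name, has taken for a name from the list of things; names that differ only in an ending like _2 or _b are one class to them, and where a whole thing is asked for, a point or a joint stands for the part that bears it (a point fixed in the world has none). Each returns a list of dicts, best first, with "p" (0 to 1); they miss things now and then, are a little off and sometimes report something else, mostly with a low value. They report only what shows in the picture. A call takes as long as a camera call. They do not tell look-alikes from the thing itself.
- find_in(camera, query): "rect" ([centre column, centre row, width, height] in pixels, round what is visible of it).
- regions_of(camera, query): "mask" (384x512 bool, what is visible of it) and "rect" ([centre column, centre row, width, height] in pixels, round what is visible of it).
- pinpoint(camera, query): "xy" ([column, row] in pixels: a listed point, or the origin of a listed thing).
The state is a dict: "time_s": time; "q": joint angles; "dq": joint speeds; "joint_efforts": joint torques, N m; "eef_pos": TCP position; "eef_rot": TCP orientation; "wrist_force": force on the tool from outside, world axes, zero at the start; "torque": the same for the moment, N m; "opening": opening from 0.0 (shut) to 1.0 (fully open).
Only numpy, scipy, OpenCV 4.12 (cv2) and the standard library are available. Lean on these libraries where they do the work, as an engineer would, in place of code of your own. Each camera call takes 0.05 s, during which the arm holds its last target.

TASK

Push the magenta ink bottle across the desk into the empty bay of the wooden ink dock, the one with the magenta dot, until it stands upright right at the back of the bay. Push it low on its body with the fingertips so that it slides and never tips over; do not grasp it or lift it. Leave the dock's other bottles and everything else on the desk where they are.

Things in the scene. Friction and masses are not known exactly. Their poses are not given: they have to be found in the camera images.
- magenta_bottle: the ink bottle to push: white round bottle with magenta label and magenta nozzle cap, 90 mm tall; the body is a cylinder 38 mm in diameter up to z = 50 mm, tapering above to a cap 24 mm in diameter; 0.05 to 0.12 kg, so it tips forward if pushed high (push at most about 20 mm above the desk). Origin at the centre of its underside, on the desk. Stands loose in front of the dock; at the start at least 3 cm of desk on all sides of it is free, more towards the robot.
- bay_dot: flat magenta dot, 34 mm in diameter, stuck to the desk in the empty bay (any of the three bays); it marks where the bottle's centre stands when it touches the back of the bay. Origin at the dot's centre at desk height; its x axis points straight into the bay (towards the back wall, away from the robot), y along the dock to the left, z up. The bay is 50 mm wide, and its back wall is 20 mm beyond the dot's centre.
- dock: wooden ink dock fixed to the desk, 250 mm wide, a comb without a floor: a back rail 44 mm high and 16 mm thick, and four dividers 32 mm high and 25 mm wide, with half-round noses that end 12.5 mm in front of the line of bay centres (so a bottle fully home still sticks out 7 mm past the noses). Three bays, open towards the robot, centres at y = -75, 0 and +75 mm in its frame, x = 0. Origin on the desk at the middle bay's centre; axes as the dot's.
- cyan_bottle: same bottle with cyan label and cap, standing loose in another bay of the dock; leave it. Origin at the centre of its underside.
- yellow_bottle: same bottle with yellow label and cap, standing loose in the third bay; leave it. Origin at the centre of its underside.
- black_bottle: same bottle with black label and cap, standing loose on the left of the desk; leave it. Origin at the centre of its underside.
- stapler: blue and black stapler, 30 x 136 x 49 mm, lying loose on the left; leave it. Origin at the centre of its underside.
- tool_cup: empty dark grey pen cup, 78 mm in diameter, 96 mm tall, on the left at the back; leave it. Origin at the centre of its underside.
- tape_measure: yellow and black tape measure, 62 x 73 x 35 mm, on the right; leave it. Origin at the centre of its underside.
- felt_squeegee: flat blue squeegee with a black edge, 74 x 102 x 6 mm, on the left near the front; leave it. Origin at the centre of its underside.
Mind the look-alikes: they are no part of the job. Leave any green or red look-alike of the magenta_bottle alone.

How it is judged:
At the end, for the whole second after the job is handed in: The magenta bottle stands upright (within 0.08 rad) and still on the desk in the bay with the magenta dot, its centre not more than 8 mm short of the back-wall position marked by the dot's centre and within 9 mm of it sideways (x of magenta_bottle in the frame of bay_dot above -0.008 m and y of magenta_bottle in the frame of bay_dot between -0.009 and 0.009 m and height (world z) of magenta_bottle below 0.004 m and angle between magenta_bottle's own z axis and vertical below 0.08 rad and linear speed of magenta_bottle below 0.01 m/s); the robot touches nothing.
It fails at once if the magenta bottle is tipped more than 0.35 rad (angle between magenta_bottle's own z axis and vertical above 0.35 rad).
It fails at once if the magenta bottle is lifted more than 12 mm off the desk (height (world z) of magenta_bottle above 0.012 m).
It fails at once if the magenta bottle is grasped: fingers touch it with the grasp point within 13 mm of its axis (horizontal distance between the grasp point and magenta_bottle below 0.013 m and height (world z) of the grasp point below 0.11 m and contact force between the fingers and magenta_bottle above 0.5 N).
It fails at once if the cyan or the yellow bottle is shifted more than 15 mm or tipped (distance of any of cyan_bottle, yellow_bottle from where it was at the start of the episode above 0.015 m or angle between any of cyan_bottle, yellow_bottle's own z axis and vertical above 0.35 rad).
It fails at once if another thing on the desk is shifted more than 20 mm (distance of any of black_bottle, stapler, tool_cup, tape_measure, felt_squeegee from where it was at the start of the episode above 0.02 m).
It also fails if it takes over 64 s, if anything falls off the work surface, if the arm or the gripper's body presses on something with over 40 N, if the wrist force passes 120 N, or if a joint passes its speed limit or range.

## Working session

There is one attempt and no reset: what is moved stays moved. The work goes in short steps, Python scripts to look and compute and a tool call to move; the robot and the scene stay as the last step left them, time stands still between calls to the robot, and variables do not carry over. Pictures are saved under pics/ and viewed, and the job is handed in when it is done.

Besides the shell and the picture viewer there is one more tool, called as a command line: name --argument value ..., lists and objects as JSON in quotes. apply_moves: Moves the arm, as the interface text tells. Its arguments: {"type":"object","properties":{"increments":{"type":"array","items":{"type":"object","properties":{"x":{"type":"number"},"y":{"type":"number"},"z":{"type":"number"},"ax":{"type":"number"},"ay":{"type":"number"},"az":{"type":"number"},"grip":{"type":"number"}}}}},"required":["increments"]}

```bash
ls; mkdir -p pics
cat > h.py <<'E'
import numpy as np, cv2
from bench import ctrl, vision, ticket, find_in, regions_of, pinpoint
def save(n,im): cv2.imwrite('pics/'+n,cv2.cvtColor(im,cv2.COLOR_RGB2BGR))
def ray(cam,uv,z=0.0,P=None):
    P=P or vision.camera_params(cam);K=np.array(P['intrinsics']);R=np.array(P['R']);t=np.array(P['t'])
    d=R.T@np.linalg.inv(K)@np.array([uv[0],uv[1],1.]);c=-R.T@t
    return c+d*(z-c[2])/d[2]
def proj(cam,X):
    P=vision.camera_params(cam);x=np.array(P['R'])@np.array(X)+np.array(P['t']);x=np.array(P['intrinsics'])@x;return x[:2]/x[2]
E
python3 - <<'E'
from h import *
o=ctrl.get_obs();print(o['time_s'],o['eef_pos'],o['eef_rot'],o['opening'])
for c in ['scene','side','wrist']:
    save(c+'0.png',vision.camera(c))
    P=vision.camera_params(c);print(c,-np.array(P['R']).T@np.array(P['t']))
    if c=='wrist':continue
    for n in ['magenta_bottle','bay_dot','dock','cyan_bottle','yellow_bottle']:
        for r in pinpoint(c,n)[:4]: print(c,n,np.round(r['xy'],1),round(r['p'],2),ray(c,r['xy']).round(4))
E
```

```text
pics
0.0 [ 0.14991567 -0.55458832  0.25538003] [ 0.56188243 -0.5609494   0.43030041 -0.42949443] 0.9968958608374253
scene [ 0.1751508  -0.79779763  0.89562541]
scene magenta_bottle [231.6 236.7] 0.85 [ 0.4283 -0.1548  0.    ]
scene magenta_bottle [237.  216.3] 0.52 [ 0.4771 -0.0888 -0.    ]
scene magenta_bottle [210.8 209.7] 0.48 [ 0.4137 -0.0254  0.    ]
scene bay_dot [264.2 214.8] 0.54 [ 0.5571 -0.1221  0.    ]
scene bay_dot [276.3 233.1] 0.42 [ 0.5554 -0.2036  0.    ]
scene dock [277.2 231.2] 0.73 [ 0.5614 -0.1985  0.    ]
scene cyan_bottle [262.7 213.5] 0.54 [ 0.5553 -0.1151  0.    ]
scene yellow_bottle [290.1 246. ] 0.83 [ 0.5682 -0.264   0.    ]
side [ 0.8258652  -0.95548912  1.21322844]
side magenta_bottle [230.1 258. ] 0.75 [ 0.5671 -0.2747  0.    ]
side magenta_bottle [223.3 208.3] 0.52 [ 0.48   -0.0876  0.    ]
side magenta_bottle [201.4 221.5] 0.51 [ 0.4259 -0.1644  0.    ]
side magenta_bottle [216.5 194. ] 0.45 [ 0.435  -0.0324  0.    ]
side bay_dot [232.6 240.1] 0.49 [ 0.5534 -0.2062  0.    ]
side dock [233.8 238.5] 0.9 [ 0.5553 -0.1989  0.    ]
side cyan_bottle [239.1 225.5] 0.59 [ 0.5563 -0.1426  0.    ]
side yellow_bottle [229.3 257. ] 0.52 [ 0.5634 -0.2719  0.    ]
wrist [ 0.226604   -0.53353818  0.37398452]
```

Run:
```python
import cv2
a=cv2.imread('pics/scene0.png');b=cv2.imread('pics/side0.png')
cv2.imwrite('pics/c1.png',cv2.resize(a[130:280,150:350],None,fx=4,fy=4,interpolation=cv2.INTER_CUBIC))
cv2.imwrite('pics/c2.png',cv2.resize(b[150:300,120:320],None,fx=4,fy=4,interpolation=cv2.INTER_CUBIC))
```

```text
(no output)
```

View pics/scene0.png

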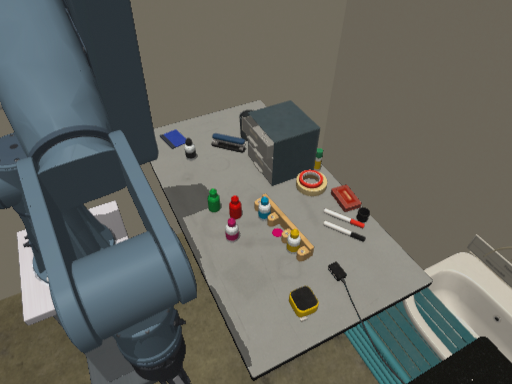

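View pics/c1.png

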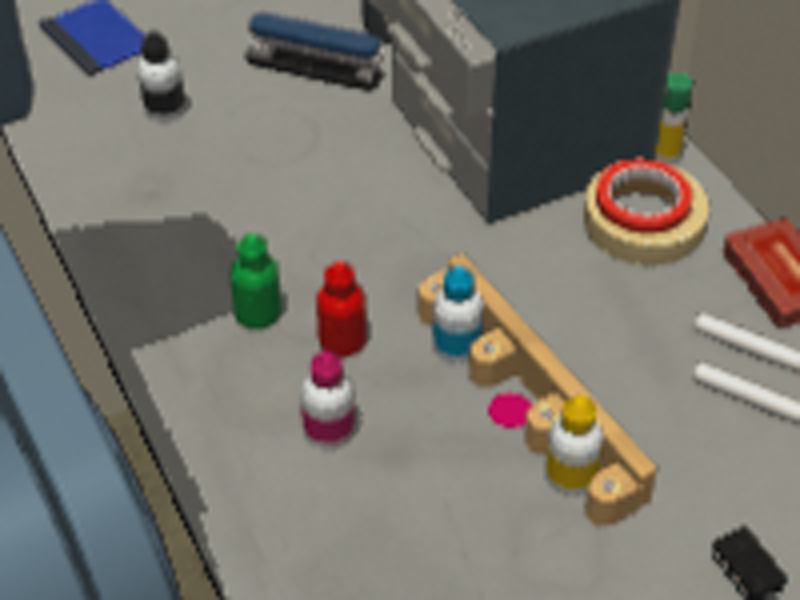

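View pics/c2.png

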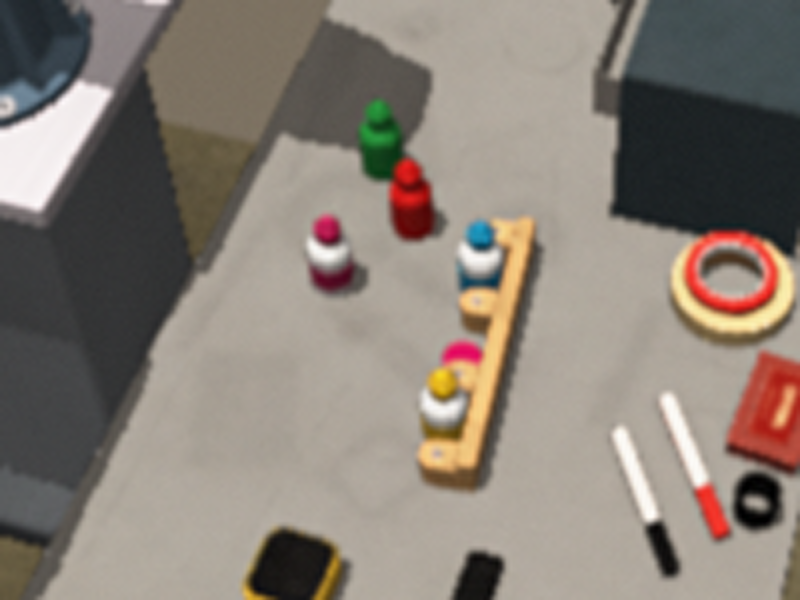

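View pics/wrist0.png

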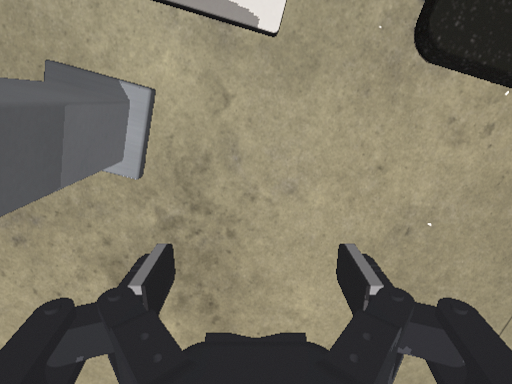

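The magenta-labelled white bottle at scene (231,232) is the target. The look-alikes are all-red at (235,207) and all-green at (213,200). The cyan (264,208) and yellow (293,240) bottles are in the dock, and black is at (190,148). The empty bay with the dot is at (277,232). Next I'll measure these precisely.

Run:
```python
from h import *
from scipy.spatial.transform import Rotation as Ro
o=ctrl.get_obs();w=o['eef_rot'];R=Ro.from_quat([w[1],w[2],w[3],w[0]]).as_matrix();print(R.round(3))
for c in ['scene','side']:
    im=cv2.imread(f'pics/{c}0.png');hsv=cv2.cvtColor(im,cv2.COLOR_BGR2HSV)
    m=cv2.inRange(hsv,(155,120,60),(172,255,255))
    n,l,s,ce=cv2.connectedComponentsWithStats(m)
    for i in range(1,n):
        if s[i,4]>8: print(c,s[i],ce[i].round(1),ray(c,ce[i]).round(4), 'cap',ray(c,ce[i],.08).round(4),'label',ray(c,ce[i],.015).round(4))
    for nme,lo,hi in [('cy',(95,150,80),(112,255,255)),('ye',(20,150,80),(32,255,255)),('red',(0,180,60),(4,255,255)),('gr',(55,100,40),(80,255,255))]:
        m=cv2.inRange(hsv,lo,hi);n,l,s,ce=cv2.connectedComponentsWithStats(m)
        for i in range(1,n):
            if s[i,4]>25 and 150<ce[i][0]<300 and 150<ce[i][1]<270: print(c,nme,s[i],ce[i].round(1),ray(c,ce[i],.075).round(3),ray(c,ce[i],.045).round(3))
```

```text
[[ 0.261 -0.     0.965]
 [-0.965 -0.     0.261]
 [-0.    -1.    -0.   ]]
scene [228 218   8   9  56] [231.2 221.9] [ 0.4512 -0.1013  0.    ] cap [ 0.4265 -0.1635  0.08  ] label [ 0.4465 -0.1129  0.015 ]
scene [272 228  11   9  71] [276.9 232.2] [ 0.5587 -0.2014  0.    ] cap [ 0.5245 -0.2546  0.08  ] label [ 0.5523 -0.2114  0.015 ]
scene [226 233  12   7  55] [231.6 236.5] [ 0.4284 -0.1542 -0.    ] cap [ 0.4058 -0.2116  0.08  ] label [ 0.4242 -0.1649  0.015 ]
scene cy [261 197   7   8  47] [264.1 200.7] [ 0.551 -0.129  0.075] [ 0.565 -0.104  0.045]
scene cy [259 212  11   7  47] [263.3 215.1] [ 0.522 -0.178  0.075] [ 0.535 -0.156  0.045]
scene ye [290 229   9   9  64] [294.2 233. ] [ 0.568 -0.275  0.075] [ 0.583 -0.256  0.045]
scene ye [287 243  13   9  64] [292.5 247.9] [ 0.538 -0.317  0.075] [ 0.551 -0.299  0.045]
scene red [230 196  11  23 208] [234.9 207.4] [ 0.461 -0.114  0.075] [ 0.471 -0.089  0.045]
scene gr [208 188  12  24 223] [213.3 200.7] [ 0.414 -0.059  0.075] [ 0.423 -0.033  0.045]
side [199 204   6   7  30] [201.5 207.1] [ 0.4039 -0.1051  0.    ] cap [ 0.4318 -0.1611  0.08  ] label [ 0.4092 -0.1156  0.015 ]
side [198 217  10   5  31] [202.9 219.3] [ 0.4276 -0.1542  0.    ] cap [ 0.4539 -0.207   0.08  ] label [ 0.4325 -0.1641  0.015 ]
side [231 236   9   4  30] [235.3 237.6] [ 0.5589 -0.1939  0.    ] cap [ 0.5765 -0.2441  0.08  ] label [ 0.5622 -0.2033  0.015 ]
side cy [237 206   6   6  29] [239.7 208.4] [ 0.554 -0.126  0.075] [ 0.547 -0.104  0.045]
side ye [227 242   7   8  41] [230.1 245.5] [ 0.569 -0.274  0.075] [ 0.562 -0.256  0.045]
side red [218 190  10  19 146] [222.2 199.7] [ 0.486 -0.107  0.075] [ 0.477 -0.085  0.045]
side gr [210 175  10  20 151] [214.5 184.5] [ 0.438 -0.051  0.075] [ 0.428 -0.027  0.045]
```

```bash
cat >> h.py <<'E'
from scipy.spatial.transform import Rotation as Ro
def Rt(): 
    w=ctrl.get_obs()['eef_rot'];return Ro.from_quat([w[1],w[2],w[3],w[0]])
def goal(yaw,th):
    # tool z heading yaw, tilt th fwd
    z=np.array([np.cos(yaw),np.sin(yaw),0]);y=np.array([0,0,-1.]);x=np.cross(y,z)
    return Ro.from_matrix(np.c_[x,y,z])*Ro.from_euler('x',th)
def mv(pos,yaw,th):
    o=ctrl.get_obs();R=Rt();d=R.inv().apply(np.array(pos)-o['eef_pos'])*100
    rv=(R.inv()*goal(yaw,th)).as_rotvec();print('cm',d.round(2),'rot',rv.round(3))
E
python3 -c "
from h import *
mv([.31,-.18,.26],.108,.5)"
```

```text
cm [-32.04  -0.37  25.23] rot [ 0.499  0.153 -0.039]
```

apply_moves --increments '[{"x": -32,"y": -0.4,"z": 25.2,"ax": 0.5,"ay": 0.153,"az": -0.039,"grip": 0.7},{"x": -32,"y": -0.4,"z": 25.2,"ax": 0.5,"ay": 0.153,"az": -0.039,"grip": 0.7},{"x": -32,"y": -0.4,"z": 25.2,"ax": 0.5,"ay": 0.153,"az": -0.039,"grip": 0.7},{"x": -32,"y": -0.4,"z": 25.2,"ax": 0.5,"ay": 0.153,"az": -0.039,"grip": 0.7},{"x": -32,"y": -0.4,"z": 25.2,"ax": 0.5,"ay": 0.153,"az": -0.039,"grip": 0.7},{"x": -32,"y": -0.4,"z": 25.2,"ax": 0.5,"ay": 0.153,"az": -0.039,"grip": 0.7},{"x": -32,"y": -0.4,"z": 25.2,"ax": 0.5,"ay": 0.153,"az": -0.039,"grip": 0.7},{"x": -32,"y": -0.4,"z": 25.2,"ax": 0.5,"ay": 0.153,"az": -0.039,"grip": 0.7},{"x": -32,"y": -0.4,"z": 25.2,"ax": 0.5,"ay": 0.153,"az": -0.039,"grip": 0.7},{"x": -32,"y": -0.4,"z": 25.2,"ax": 0.5,"ay": 0.153,"az": -0.039,"grip": 0.7}]'

```text
time_s: 1.9
eef_pos: [0.3095, -0.1815, 0.2604]
eef_rot: [0.64, -0.379, 0.341, -0.575]
wrist_force: [0.0, -0.7, 0.0]
opening: 0.3
```

Run:
```python
from h import *
o=ctrl.get_obs();print(o['time_s'],o['eef_pos'],o['q'],Rt().as_matrix().round(3),o['opening'])
P=vision.camera_params('wrist');im=vision.camera('wrist');save('w1.png',im)
for n in ['magenta_bottle','bay_dot','dock','cyan_bottle','yellow_bottle']:
        for r in pinpoint('wrist',n)[:3]: print(n,np.round(r['xy'],1),round(r['p'],2),ray('wrist',r['xy'],0,P).round(4))
hsv=cv2.cvtColor(im,cv2.COLOR_RGB2HSV)
m=cv2.inRange(hsv,(155,120,60),(172,255,255))
n,l,s,ce=cv2.connectedComponentsWithStats(m)
for i in range(1,n):
    if s[i,4]>30: print(s[i],ce[i].round(1),ray('wrist',ce[i],0,P).round(4),'cap',ray('wrist',ce[i],.08,P).round(4))
```

```text
1.9 [ 0.30949319 -0.18148306  0.26040403] [-1.33154311 -0.66869758  2.34460873  0.50263857  1.4150728   0.06651806] [[ 0.106  0.477  0.872]
 [-0.994  0.051  0.093]
 [-0.    -0.877  0.48 ]] 0.3004375716257532
magenta_bottle [247.6 169.2] 0.96 [ 0.4298 -0.1562  0.    ]
magenta_bottle [202.1 130.1] 0.58 [ 0.4833 -0.0809  0.    ]
magenta_bottle [158.8 164.2] 0.56 [ 0.4235 -0.0247  0.    ]
bay_dot [283.2  90.6] 0.86 [ 0.5614 -0.1973 -0.    ]
dock [285.6  89.3] 0.57 [ 0.564  -0.2008  0.    ]
cyan_bottle [238.5  91.1] 0.8 [ 0.5532 -0.1281  0.    ]
yellow_bottle [331.8  90.4] 0.63 [ 0.5697 -0.2725  0.    ]
[275  82  22  19 339] [285.4  91. ] [ 0.561  -0.2008  0.    ] cap [ 0.5136 -0.1965  0.08  ]
[238 143  19  22 316] [247.4 153.3] [ 0.454  -0.1531  0.    ] cap [ 0.4279 -0.1583  0.08  ]
[236 170  25  11  90] [248.1 176.6] [ 0.4188 -0.1581  0.    ] cap [ 0.3996 -0.1623  0.08  ]
```

View pics/w1.png

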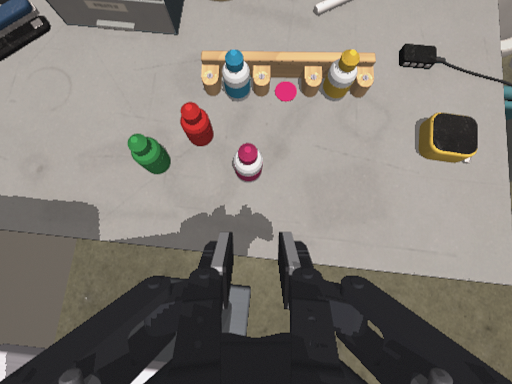

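Run:
```python
from h import *
P=vision.camera_params('wrist');o=ctrl.get_obs();T=Rt().as_matrix();K=np.array(P['intrinsics']);R=np.array(P['R'])
c=-R.T@P['t'];print('cam in tool',(T.T@(c-o['eef_pos'])).round(4));print((T.T@R.T).round(3),K)
for L in (.01,.015,.02,.025,.03):
  for xx in (-.0128,.0128):
    for zz in (-.011,.011):
      print(L,xx,zz,proj('wrist',o['eef_pos']+T@[xx,L,zz]).round(1))
im=cv2.imread('pics/w1.png');cv2.imwrite('pics/w1f.png',cv2.resize(im[200:320,180:340],None,fx=5,fy=5))
for p in [(203,53),(374,55)]: print(ray('wrist',p,.044,P))
```

```text
cam in tool [-0.0009 -0.1174  0.0795]
[[ 1.     0.    -0.   ]
 [ 0.    -0.308  0.951]
 [ 0.    -0.951 -0.308]] [[281.44474271   0.         255.26904331]
 [  0.         281.44474271 190.98220194]
 [  0.           0.           1.        ]]
0.01 -0.0128 -0.011 [232.9 279.4]
0.01 -0.0128 0.011 [231.8 242.2]
0.01 0.0128 -0.011 [281.2 279.4]
0.01 0.0128 0.011 [282.4 242.2]
0.015 -0.0128 -0.011 [233.6 273.8]
0.015 -0.0128 0.011 [232.6 237.6]
0.015 0.0128 -0.011 [280.4 273.8]
0.015 0.0128 0.011 [281.6 237.6]
0.02 -0.0128 -0.011 [234.2 268.6]
0.02 -0.0128 0.011 [233.3 233.3]
0.02 0.0128 -0.011 [279.6 268.6]
0.02 0.0128 0.011 [280.7 233.3]
0.025 -0.0128 -0.011 [234.8 263.7]
0.025 -0.0128 0.011 [234.  229.2]
0.025 0.0128 -0.011 [278.9 263.7]
0.025 0.0128 0.011 [280.  229.2]
0.03 -0.0128 -0.011 [235.4 259.1]
0.03 -0.0128 0.011 [234.6 225.4]
0.03 0.0128 -0.011 [278.3 259.1]
0.03 0.0128 0.011 [279.2 225.4]
[ 0.58143031 -0.07555859  0.044     ]
[ 0.60410419 -0.31794963  0.044     ]
```

View pics/w1f.png

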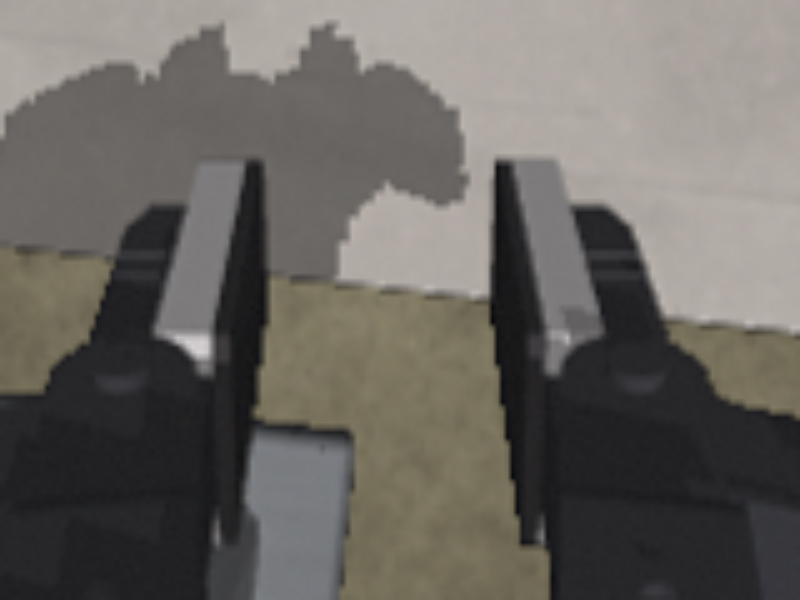

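```bash
python3 -c "
from h import *
mv([.355,-.168,.08],.105,.5);mv([.355,-.168,.029],.105,.5)"
```

```text
cm [-0.78 18.04 -4.58] rot [-0.001  0.001 -0.002]
cm [-0.77 22.51 -7.02] rot [-0.001  0.001 -0.002]
```

apply_moves --increments '[{"x": -0.8,"y": 5,"z": -1.3,"grip": 0.7},{"x": -0.8,"y": 10,"z": -2.5,"grip": 0.7},{"x": -0.8,"y": 15,"z": -3.8,"grip": 0.7},{"x": -0.8,"y": 18,"z": -4.6,"grip": 0.7},{"x": -0.8,"y": 18,"z": -4.6,"grip": 0.7},{"x": -0.8,"y": 18,"z": -4.6,"grip": 0.7}]'

```text
invalid input
```

Run:
```python
from h import *
o=ctrl.get_obs();print(o['time_s'],o['eef_pos'],o['q'],o['opening']);print(Rt().as_matrix().round(3))
save('s2.png',cv2.resize(vision.camera('side')[130:300,60:320],None,fx=3,fy=3));mv([.362,-.168,.029],.105,.5)
save('w2.png',vision.camera('wrist'))
```

```text
2.2 [ 0.30962775 -0.18081705  0.26017925] [-1.33050198 -0.66958657  2.34548953  0.50273953  1.41522948  0.06700137] 0.29995786373787575
[[ 0.107  0.477  0.872]
 [-0.994  0.052  0.093]
 [-0.001 -0.877  0.48 ]]
cm [-0.69 22.84 -6.42] rot [-0.001  0.001 -0.001]
```

View pics/s2.png

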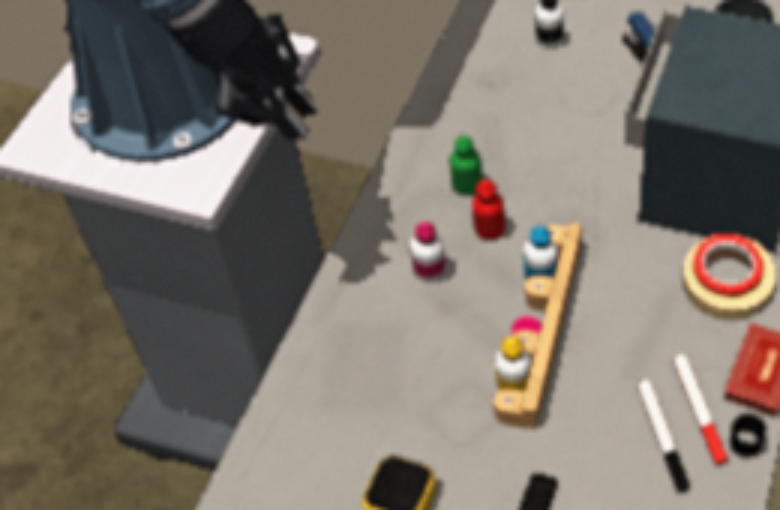

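View pics/w2.png

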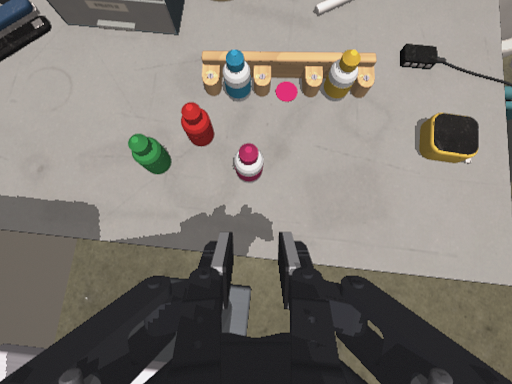

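The move was refused, probably because of the missing keys, and the scene is unchanged. I'll resend it with every key.

apply_moves --increments '[{"x": -0.8,"y": 5,"z": -1.3,"ax": 0,"ay": 0,"az": 0,"grip": 0.7},{"x": -0.8,"y": 10,"z": -2.5,"ax": 0,"ay": 0,"az": 0,"grip": 0.7},{"x": -0.8,"y": 15,"z": -3.8,"ax": 0,"ay": 0,"az": 0,"grip": 0.7},{"x": -0.8,"y": 18,"z": -4.6,"ax": 0,"ay": 0,"az": 0,"grip": 0.7},{"x": -0.8,"y": 18,"z": -4.6,"ax": 0,"ay": 0,"az": 0,"grip": 0.7},{"x": -0.8,"y": 18,"z": -4.6,"ax": 0,"ay": 0,"az": 0,"grip": 0.7}]'

```text
time_s: 3.05
eef_pos: [0.3549, -0.1683, 0.0813]
eef_rot: [0.64, -0.379, 0.34, -0.575]
wrist_force: [-0.9, 0.0, 0.5]
opening: 0.301
```

Run:
```python
from h import *
o=ctrl.get_obs();print(o['time_s'],o['eef_pos'],o['q'],o['opening']);print(Rt().as_matrix().round(3))
save('s3.png',cv2.resize(vision.camera('side')[130:300,60:320],None,fx=3,fy=3));mv([.362,-.168,.029],.105,.5)
```

```text
3.05 [ 0.35494699 -0.16832013  0.08125617] [-1.13809488 -0.15973277  2.46128208  0.69149569  0.7954779  -0.15779325] 0.30062731900154094
[[ 0.107  0.478  0.872]
 [-0.994  0.051  0.094]
 [ 0.    -0.877  0.481]]
cm [-0.03  4.96 -1.93] rot [-0.002  0.003  0.001]
```

View pics/s3.png

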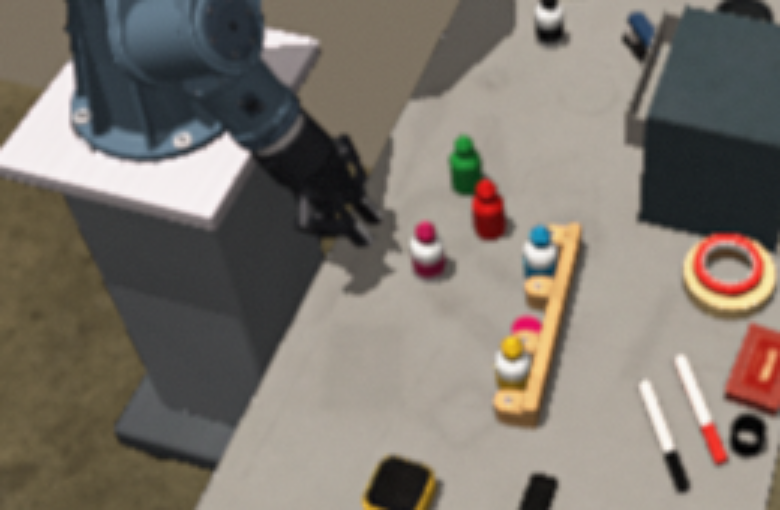

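apply_moves --increments '[{"x": 0,"y": 2.5,"z": -1.0,"ax": 0,"ay": 0,"az": 0,"grip": 0.7},{"x": 0,"y": 4.0,"z": -1.5,"ax": 0,"ay": 0,"az": 0,"grip": 0.7},{"x": 0,"y": 5.0,"z": -1.9,"ax": 0,"ay": 0,"az": 0,"grip": 0.7},{"x": 0,"y": 5.0,"z": -1.9,"ax": 0,"ay": 0,"az": 0,"grip": 0.7}]'

```text
time_s: 3.6
eef_pos: [0.363, -0.1693, 0.0299]
eef_rot: [0.64, -0.38, 0.339, -0.576]
wrist_force: [-0.8, 0.3, 0.3]
opening: 0.298
```

Run:
```python
from h import *
o=ctrl.get_obs();print(o['time_s'],o['eef_pos'],o['q'],o['opening'],o['wrist_force']);print(Rt().as_matrix().round(3))
P=vision.camera_params('wrist')
save('w4.png',vision.camera('wrist'))
save('s4.png',cv2.resize(vision.camera('side')[180:260,140:260],None,fx=6,fy=6))
im=cv2.imread('pics/w4.png');hsv=cv2.cvtColor(im,cv2.COLOR_BGR2HSV)
m=cv2.inRange(hsv,(155,120,60),(172,255,255))
n,l,s,ce=cv2.connectedComponentsWithStats(m)
for i in range(1,n):
    if s[i,4]>30: print(s[i],ce[i].round(1),ray('wrist',ce[i],0,P).round(4),'cap',ray('wrist',ce[i],.08,P).round(4))
```

```text
3.6 [ 0.36299464 -0.16932667  0.02991738] [-1.11212222  0.05404697  2.44700076  0.86189973  0.6370638  -0.35617693] 0.29843607325346216 [-0.81651697  0.33290595  0.31945429]
[[ 0.106  0.48   0.871]
 [-0.994  0.048  0.095]
 [ 0.004 -0.876  0.482]]
[310   0  41  10 292] [330.1   3.6] [ 0.5492 -0.2021  0.    ] cap [ 0.4681 -0.1854  0.08  ]
[ 215   60   65   75 3870] [247.2  96.3] [ 0.4714 -0.1515  0.    ] cap [ 0.4267 -0.1585  0.08  ]
[214 154  68  31 697] [248.1 173.6] [ 0.4191 -0.158   0.    ] cap [ 0.3988 -0.1619  0.08  ]
```

View pics/w4.png

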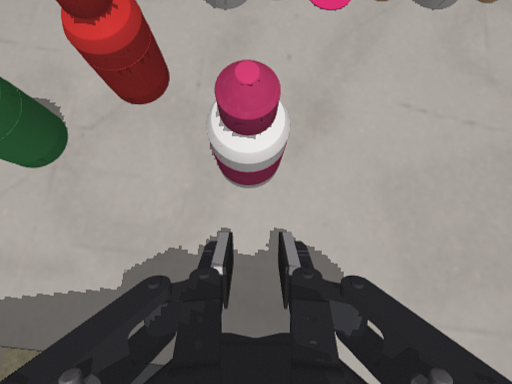

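View pics/s4.png

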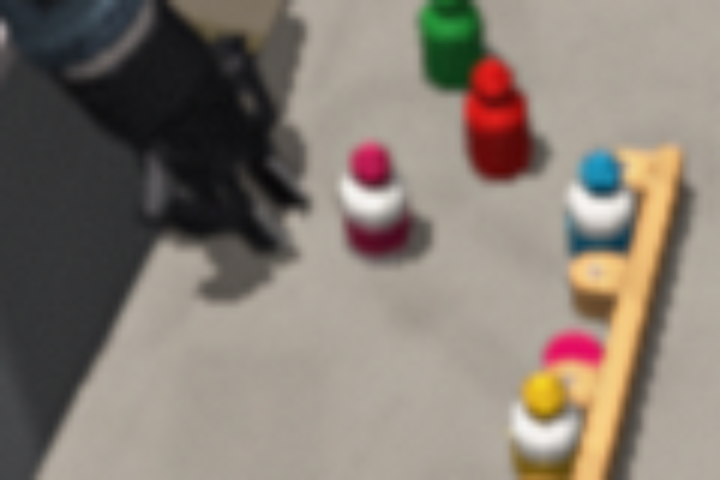

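```bash
cat >> h.py <<'E'
def rows(wps,z=.0295,th=.5):
    o=ctrl.get_obs();R=Rt();p=o['eef_pos'];out=[]
    for bx,by,yaw,d in wps:
        t=np.array([bx-d*np.cos(yaw),by-d*np.sin(yaw),z])
        dd=R.inv().apply(t-p)*100;rv=(R.inv()*goal(yaw,th)).as_rotvec();out.append(np.r_[dd,rv])
    print(np.round(out,3))
E
python3 -c "
from h import *
rows([(.427,-.159,a,.062) for a in (-.05,-.2,-.35)])"
```

```text
[[-1.323  0.216  0.278 -0.004  0.14  -0.071]
 [-2.227  0.315  0.467 -0.004  0.271 -0.143]
 [-3.09   0.478  0.772 -0.005  0.403 -0.215]]
```

apply_moves --increments '[{"x": -1.32,"y": 0.2,"z": 0.28,"ax": 0,"ay": 0.14,"az": -0.07,"grip": 0.7},{"x": -2.23,"y": 0.3,"z": 0.47,"ax": 0,"ay": 0.27,"az": -0.143,"grip": 0.7},{"x": -3.09,"y": 0.46,"z": 0.77,"ax": -0.005,"ay": 0.403,"az": -0.215,"grip": 0.7},{"x": -3.09,"y": 0.46,"z": 0.77,"ax": -0.005,"ay": 0.403,"az": -0.215,"grip": 0.7},{"x": -3.09,"y": 0.46,"z": 0.77,"ax": -0.005,"ay": 0.403,"az": -0.215,"grip": 0.7}]'

```text
time_s: 4.32
eef_pos: [0.3694, -0.1384, 0.0305]
eef_rot: [-0.494, 0.293, -0.417, 0.704]
wrist_force: [-0.7, -0.3, -0.1]
opening: 0.301
```

Run:
```python
from h import *
o=ctrl.get_obs();print(o['time_s'],o['eef_pos'],o['wrist_force']);print(Rt().as_matrix().round(3))
save('w5.png',vision.camera('wrist'))
u=np.array([.089,-.047])/np.hypot(.089,.047)
wps=[(.427,-.159,-.38,.045)]
for s in (-.011,-.005,.0,.007,.014,.021,.028,.035,.042): 
    b=np.array([.427,-.159])+u*s; wps.append((b[0],b[1],-.40,.034))
rows(wps)
```

```text
4.325 [ 0.36939439 -0.13837099  0.03050395] [-0.7111704  -0.25028521 -0.13395359]
[[-0.339  0.452  0.825]
 [-0.941 -0.164 -0.297]
 [ 0.001 -0.877  0.481]]
[[-2.090e-01  8.550e-01  1.382e+00 -1.000e-03  2.900e-02 -1.500e-02]
 [-3.930e-01  8.610e-01  1.394e+00 -1.000e-03  4.700e-02 -2.400e-02]
 [-3.100e-01  1.147e+00  1.915e+00 -1.000e-03  4.700e-02 -2.400e-02]
 [-2.410e-01  1.384e+00  2.349e+00 -1.000e-03  4.700e-02 -2.400e-02]
 [-1.450e-01  1.718e+00  2.957e+00 -1.000e-03  4.700e-02 -2.400e-02]
 [-4.800e-02  2.051e+00  3.565e+00 -1.000e-03  4.700e-02 -2.400e-02]
 [ 4.800e-02  2.384e+00  4.173e+00 -1.000e-03  4.700e-02 -2.400e-02]
 [ 1.450e-01  2.717e+00  4.782e+00 -1.000e-03  4.700e-02 -2.400e-02]
 [ 2.410e-01  3.050e+00  5.390e+00 -1.000e-03  4.700e-02 -2.400e-02]
 [ 3.380e-01  3.383e+00  5.998e+00 -1.000e-03  4.700e-02 -2.400e-02]]
```

View pics/w5.png

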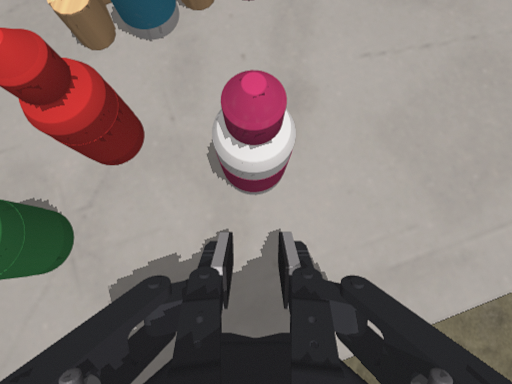

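apply_moves --increments '[{"x": -0.21,"y": 0.86,"z": 1.38,"ax": 0,"ay": 0.03,"az": -0.015,"grip": 0.7},{"x": -0.35,"y": 0.95,"z": 1.55,"ax": 0,"ay": 0.047,"az": -0.024,"grip": 0.7},{"x": -0.31,"y": 1.15,"z": 1.92,"ax": 0,"ay": 0.047,"az": -0.024,"grip": 0.7},{"x": -0.24,"y": 1.38,"z": 2.35,"ax": 0,"ay": 0.047,"az": -0.024,"grip": 0.7},{"x": -0.19,"y": 1.55,"z": 2.65,"ax": 0,"ay": 0.047,"az": -0.024,"grip": 0.7},{"x": -0.14,"y": 1.72,"z": 2.96,"ax": 0,"ay": 0.047,"az": -0.024,"grip": 0.7},{"x": -0.09,"y": 1.88,"z": 3.26,"ax": 0,"ay": 0.047,"az": -0.024,"grip": 0.7},{"x": -0.05,"y": 2.05,"z": 3.57,"ax": 0,"ay": 0.047,"az": -0.024,"grip": 0.7},{"x": -0.05,"y": 2.05,"z": 3.57,"ax": 0,"ay": 0.047,"az": -0.024,"grip": 0.7}]'

```text
time_s: 5.5
eef_pos: [0.4084, -0.1525, 0.0296]
eef_rot: [-0.475, 0.281, -0.425, 0.717]
wrist_force: [0.4, -0.3, -0.8]
opening: 0.297
```

```bash
cat >> h.py <<'E'
def look(tag):
    o=ctrl.get_obs();print(o['time_s'],o['eef_pos'],o['wrist_force'],o['opening']);T=Rt().as_matrix();print(T.round(3))
    P=vision.camera_params('wrist');im=vision.camera('wrist');save(f'w{tag}.png',im)
    sd=vision.camera('side');save(f's{tag}.png',cv2.resize(sd[180:260,140:260],None,fx=6,fy=6))
    for c,im,P in (('wrist',im,P),('side',sd,vision.camera_params('side'))):
        m=cv2.inRange(cv2.cvtColor(im,cv2.COLOR_RGB2HSV),(155,120,60),(172,255,255))
        n,l,s,ce=cv2.connectedComponentsWithStats(m)
        for i in range(1,n):
            if s[i,4]>15: print(c,s[i],ce[i].round(1),'z0',ray(c,ce[i],0,P).round(4),'cap',ray(c,ce[i],.08,P).round(4))
E
python3 - <<'E'
from h import *
look(6)
E
```

```text
5.5 [ 0.40840401 -0.15246584  0.02962057] [ 0.36991231 -0.25687135 -0.80566458] 0.2970095147580792
[[-0.39   0.443  0.808]
 [-0.921 -0.187 -0.342]
 [-0.    -0.877  0.481]]
wrist [ 211    8   49   44 1668] [235.3  29.5] z0 [ 0.561  -0.2007  0.    ] cap [ 0.4952 -0.18    0.08  ]
wrist [ 222  144   70   73 3909] [256.5 179.3] z0 [ 0.4571 -0.1727  0.    ] cap [ 0.44   -0.1651  0.08  ]
side [200 206   7   7  37] [203.2 208.9] z0 [ 0.4127 -0.1108  0.    ] cap [ 0.4399 -0.1665  0.08  ]
side [200 220  10   5  33] [204.7 221.9] z0 [ 0.4376 -0.1628  0.    ] cap [ 0.4632 -0.2151  0.08  ]
side [231 236   9   4  31] [235.2 237.6] z0 [ 0.5588 -0.1941  0.    ] cap [ 0.5764 -0.2443  0.08  ]
```

View pics/w6.png

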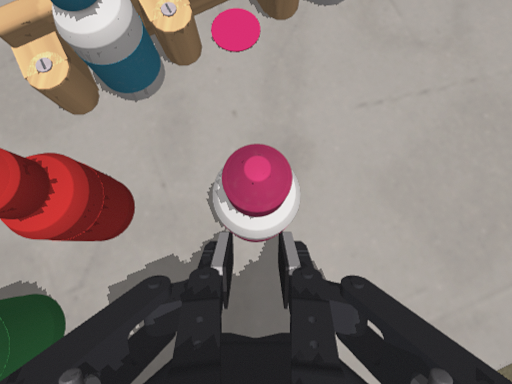

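View pics/s6.png

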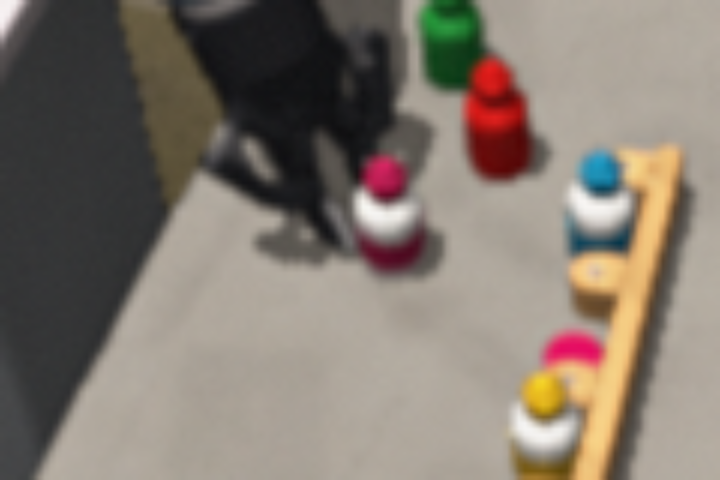

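```bash
cat >> h.py <<'E'
def bez(ts):
    h=np.array([np.cos(.1),np.sin(.1)]);dot=np.array([.561,-.201])
    P0=np.array([.44,-.1655]);P3=dot-.03*h;P1=P0+.032*np.array([np.cos(-.56),np.sin(-.56)]);P2=P3-.035*h
    out=[]
    for t in ts:
        b=(1-t)**3*P0+3*(1-t)**2*t*P1+3*(1-t)*t*t*P2+t**3*P3
        v=3*(1-t)**2*(P1-P0)+6*(1-t)*t*(P2-P1)+3*t*t*(P3-P2)
        out.append((b[0],b[1],np.arctan2(v[1],v[0]),.0345))
    return out
E
python3 - <<'E'
from h import *
w=bez(np.linspace(0,1,18)[1:10]);print(np.round(w,3));rows(w)
E
```

```text
[[ 0.445 -0.169 -0.577  0.034]
 [ 0.45  -0.172 -0.586  0.034]
 [ 0.455 -0.175 -0.589  0.034]
 [ 0.46  -0.178 -0.585  0.034]
 [ 0.465 -0.182 -0.574  0.034]
 [ 0.47  -0.185 -0.557  0.034]
 [ 0.475 -0.188 -0.534  0.034]
 [ 0.48  -0.191 -0.503  0.034]
 [ 0.485 -0.194 -0.466  0.034]]
[[-5.350e-01  2.990e-01  5.320e-01 -1.000e-03  1.550e-01 -8.500e-02]
 [-4.620e-01  5.770e-01  1.039e+00 -1.000e-03  1.630e-01 -9.000e-02]
 [-3.610e-01  8.560e-01  1.548e+00 -1.000e-03  1.650e-01 -9.100e-02]
 [-2.360e-01  1.136e+00  2.060e+00 -1.000e-03  1.620e-01 -8.900e-02]
 [-9.300e-02  1.417e+00  2.573e+00 -1.000e-03  1.530e-01 -8.400e-02]
 [ 6.500e-02  1.698e+00  3.086e+00 -1.000e-03  1.380e-01 -7.600e-02]
 [ 2.340e-01  1.979e+00  3.599e+00 -1.000e-03  1.170e-01 -6.500e-02]
 [ 4.100e-01  2.261e+00  4.113e+00 -1.000e-03  9.000e-02 -5.000e-02]
 [ 5.900e-01  2.543e+00  4.628e+00 -1.000e-03  5.700e-02 -3.200e-02]]
```

Run:
```python
from h import *
w=[(a,b,max(c,y),d) for (a,b,c,d),y in zip(bez(np.linspace(0,1,18)[1:12]),[-.42,-.44]+[-.45]*20)];print(np.round(w,3));rows(w)
```

```text
[[ 0.445 -0.169 -0.42   0.034]
 [ 0.45  -0.172 -0.44   0.034]
 [ 0.455 -0.175 -0.45   0.034]
 [ 0.46  -0.178 -0.45   0.034]
 [ 0.465 -0.182 -0.45   0.034]
 [ 0.47  -0.185 -0.45   0.034]
 [ 0.475 -0.188 -0.45   0.034]
 [ 0.48  -0.191 -0.45   0.034]
 [ 0.485 -0.194 -0.45   0.034]
 [ 0.491 -0.196 -0.421  0.034]
 [ 0.496 -0.199 -0.368  0.034]]
[[ 3.000e-03  2.740e-01  4.860e-01 -1.000e-03  1.700e-02 -1.000e-02]
 [ 3.900e-02  5.490e-01  9.890e-01 -1.000e-03  3.500e-02 -2.000e-02]
 [ 1.150e-01  8.290e-01  1.498e+00 -1.000e-03  4.400e-02 -2.400e-02]
 [ 2.260e-01  1.110e+00  2.012e+00 -1.000e-03  4.400e-02 -2.400e-02]
 [ 3.340e-01  1.394e+00  2.531e+00 -1.000e-03  4.400e-02 -2.400e-02]
 [ 4.330e-01  1.680e+00  3.052e+00 -1.000e-03  4.400e-02 -2.400e-02]
 [ 5.210e-01  1.967e+00  3.576e+00 -1.000e-03  4.400e-02 -2.400e-02]
 [ 5.930e-01  2.254e+00  4.101e+00 -1.000e-03  4.400e-02 -2.400e-02]
 [ 6.440e-01  2.541e+00  4.626e+00 -1.000e-03  4.400e-02 -2.400e-02]
 [ 7.710e-01  2.826e+00  5.146e+00 -1.000e-03  1.800e-02 -1.000e-02]
 [ 9.490e-01  3.112e+00  5.667e+00 -1.000e-03 -2.800e-02  1.500e-02]]
```

apply_moves --increments '[{"x": 0,"y": 0.27,"z": 0.49,"ax": 0,"ay": 0.017,"az": -0.01,"grip": 0.7},{"x": 0.04,"y": 0.55,"z": 0.99,"ax": 0,"ay": 0.035,"az": -0.02,"grip": 0.7},{"x": 0.12,"y": 0.83,"z": 1.5,"ax": 0,"ay": 0.044,"az": -0.024,"grip": 0.7},{"x": 0.23,"y": 1.11,"z": 2.01,"ax": 0,"ay": 0.044,"az": -0.024,"grip": 0.7},{"x": 0.33,"y": 1.39,"z": 2.53,"ax": 0,"ay": 0.044,"az": -0.024,"grip": 0.7},{"x": 0.43,"y": 1.68,"z": 3.05,"ax": 0,"ay": 0.044,"az": -0.024,"grip": 0.7},{"x": 0.52,"y": 1.97,"z": 3.58,"ax": 0,"ay": 0.044,"az": -0.024,"grip": 0.7},{"x": 0.59,"y": 2.25,"z": 4.1,"ax": 0,"ay": 0.044,"az": -0.024,"grip": 0.7},{"x": 0.64,"y": 2.54,"z": 4.63,"ax": 0,"ay": 0.044,"az": -0.024,"grip": 0.7},{"x": 0.64,"y": 2.54,"z": 4.63,"ax": 0,"ay": 0.044,"az": -0.024,"grip": 0.7}]'

```text
time_s: 6.85
eef_pos: [0.4549, -0.1792, 0.0297]
eef_rot: [-0.457, 0.271, -0.432, 0.729]
wrist_force: [-0.1, -0.1, 1.1]
opening: 0.303
```

Run:
```python
from h import *
look(7)
w=bez(np.linspace(0,1,18)[9:]);print(np.round(w,3));rows(w)
```

```text
6.85 [ 0.45485047 -0.17917736  0.0297129 ] [-0.14546442 -0.05852277  1.14909576] 0.30292234896589765
[[-0.435  0.433  0.789]
 [-0.9   -0.209 -0.382]
 [-0.    -0.877  0.481]]
wrist [ 191   79   52   48 1953] [216.3 102.3] z0 [ 0.5607 -0.2006  0.    ] cap [ 0.5167 -0.1927  0.08  ]
wrist [ 221  145   70   72 3885] [255.7 179.5] z0 [ 0.5025 -0.2013  0.    ] cap [ 0.4857 -0.1931  0.08  ]
side [210 216   8   7  39] [213.6 218.9] z0 [ 0.4625 -0.1416  0.    ] cap [ 0.4865 -0.1953  0.08  ]
side [210 229  10   6  29] [214.7 231.7] z0 [ 0.4844 -0.1914  0.    ] cap [ 0.5069 -0.2418  0.08  ]
side [231 236   9   4  31] [235.2 237.6] z0 [ 0.5588 -0.1941  0.    ] cap [ 0.5764 -0.2443  0.08  ]
[[ 0.485 -0.194 -0.466  0.034]
 [ 0.491 -0.196 -0.421  0.034]
 [ 0.496 -0.199 -0.368  0.034]
 [ 0.502 -0.201 -0.307  0.034]
 [ 0.507 -0.202 -0.239  0.034]
 [ 0.513 -0.203 -0.163  0.034]
 [ 0.519 -0.204 -0.08   0.034]
 [ 0.525 -0.204  0.008  0.034]
 [ 0.531 -0.204  0.1    0.034]]
[[-4.900e-02 -1.000e-03 -5.000e-03 -1.000e-03  1.300e-02 -8.000e-03]
 [ 1.020e-01  2.860e-01  5.190e-01 -1.000e-03 -2.600e-02  1.400e-02]
 [ 2.510e-01  5.760e-01  1.048e+00 -1.000e-03 -7.200e-02  3.900e-02]
 [ 3.930e-01  8.690e-01  1.583e+00 -1.000e-03 -1.250e-01  6.800e-02]
 [ 5.220e-01  1.167e+00  2.128e+00 -1.000e-03 -1.850e-01  1.010e-01]
 [ 6.310e-01  1.472e+00  2.685e+00 -1.000e-03 -2.520e-01  1.370e-01]
 [ 7.110e-01  1.785e+00  3.256e+00 -1.000e-03 -3.250e-01  1.770e-01]
 [ 7.490e-01  2.107e+00  3.844e+00 -1.000e-03 -4.020e-01  2.190e-01]
 [ 7.330e-01  2.438e+00  4.447e+00 -1.000e-03 -4.830e-01  2.640e-01]]
```

View pics/w7.png

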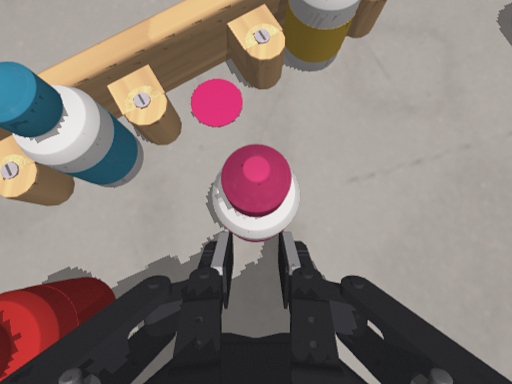

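apply_moves --increments '[{"x": 0.1,"y": 0.29,"z": 0.52,"ax": 0,"ay": -0.026,"az": 0.014,"grip": 0.7},{"x": 0.25,"y": 0.58,"z": 1.05,"ax": 0,"ay": -0.072,"az": 0.039,"grip": 0.7},{"x": 0.39,"y": 0.87,"z": 1.58,"ax": 0,"ay": -0.125,"az": 0.068,"grip": 0.7},{"x": 0.52,"y": 1.17,"z": 2.13,"ax": 0,"ay": -0.185,"az": 0.101,"grip": 0.7},{"x": 0.63,"y": 1.47,"z": 2.69,"ax": 0,"ay": -0.252,"az": 0.137,"grip": 0.7},{"x": 0.71,"y": 1.79,"z": 3.26,"ax": 0,"ay": -0.325,"az": 0.177,"grip": 0.7},{"x": 0.75,"y": 2.11,"z": 3.84,"ax": 0,"ay": -0.402,"az": 0.219,"grip": 0.7},{"x": 0.73,"y": 2.28,"z": 4.15,"ax": 0,"ay": -0.483,"az": 0.264,"grip": 0.7},{"x": 0.73,"y": 2.28,"z": 4.15,"ax": 0,"ay": -0.483,"az": 0.264,"grip": 0.7}]'

```text
time_s: 8.07
eef_pos: [0.494, -0.2068, 0.0296]
eef_rot: [0.638, -0.378, 0.342, -0.578]
wrist_force: [-0.4, -0.1, -0.3]
opening: 0.297
```

Run:
```python
from h import *
look(8)
```

```text
8.075 [ 0.49396775 -0.2068405   0.02957201] [-0.43002365 -0.13177561 -0.30176135] 0.2965320014735618
[[ 0.098  0.479  0.873]
 [-0.995  0.047  0.087]
 [ 0.001 -0.877  0.481]]
wrist [ 221  133   70   83 4420] [255.9 174.7] z0 [ 0.5498 -0.2008  0.    ] cap [ 0.5298 -0.2025  0.08  ]
wrist [244 239  23   2  23] [255.  239.7] z0 [ 0.5099 -0.2042  0.    ] cap [ 0.5085 -0.2043  0.08  ]
side [222 222   7   6  33] [225.  224.5] z0 [ 0.5084 -0.1525  0.    ] cap [ 0.5294 -0.2055  0.08  ]
side [221 235  19   5  66] [230.2 237.3] z0 [ 0.542  -0.1978  0.    ] cap [ 0.5607 -0.2478  0.08  ]
```

View pics/w8.png

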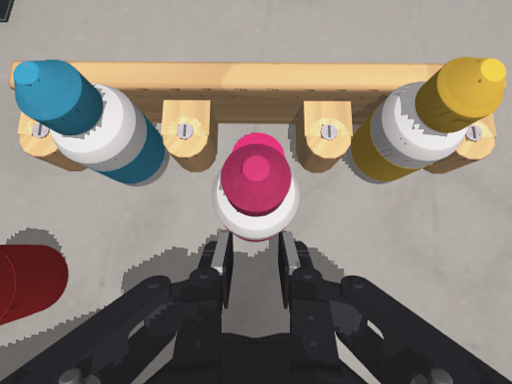

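View pics/s8.png

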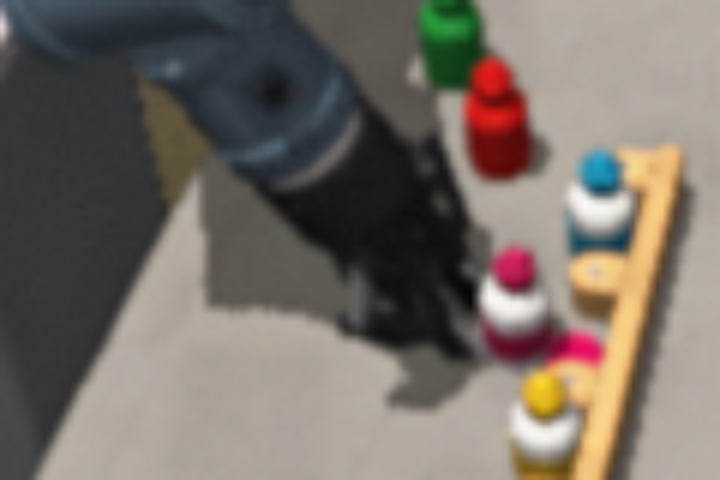

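apply_moves --increments '[{"x": 0,"y": 0.29,"z": 0.53,"ax": 0,"ay": 0,"az": 0,"grip": 0.7},{"x": 0,"y": 0.58,"z": 1.05,"ax": 0,"ay": 0,"az": 0,"grip": 0.7},{"x": 0,"y": 0.86,"z": 1.58,"ax": 0,"ay": 0,"az": 0,"grip": 0.7},{"x": 0,"y": 1.15,"z": 2.1,"ax": 0,"ay": 0,"az": 0,"grip": 0.7},{"x": 0,"y": 1.34,"z": 2.45,"ax": 0,"ay": 0,"az": 0,"grip": 0.7},{"x": 0,"y": 1.49,"z": 2.72,"ax": 0,"ay": 0,"az": 0,"grip": 0.7},{"x": 0,"y": 1.58,"z": 2.89,"ax": 0,"ay": 0,"az": 0,"grip": 0.7},{"x": 0,"y": 1.58,"z": 2.89,"ax": 0,"ay": 0,"az": 0,"grip": 0.7}]'

```text
time_s: 9.18
eef_pos: [0.5264, -0.2025, 0.0293]
eef_rot: [0.638, -0.378, 0.342, -0.578]
wrist_force: [0.4, 0.4, -0.8]
opening: 0.303
```

Run:
```python
from h import *
look(9)
```

```text
9.175 [ 0.52636629 -0.20252781  0.02928175] [ 0.37586541  0.40628374 -0.76443933] 0.3033923083931494
[[ 0.098  0.478  0.873]
 [-0.995  0.047  0.086]
 [-0.    -0.877  0.48 ]]
wrist [ 221  144   70   73 3934] [256.  179.3] z0 [ 0.5791 -0.1968  0.    ] cap [ 0.5605 -0.1985  0.08  ]
wrist [241 238  28   4  29] [254.3 240.2] z0 [ 0.542  -0.1995  0.    ] cap [ 0.5408 -0.1999  0.08  ]
side [232 222   6   7  30] [235.  225.3] z0 [ 0.5426 -0.1461  0.    ] cap [ 0.5612 -0.1994  0.08  ]
```

View pics/w9.png

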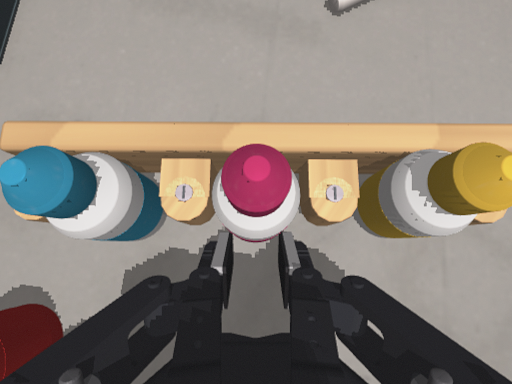

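View pics/s9.png

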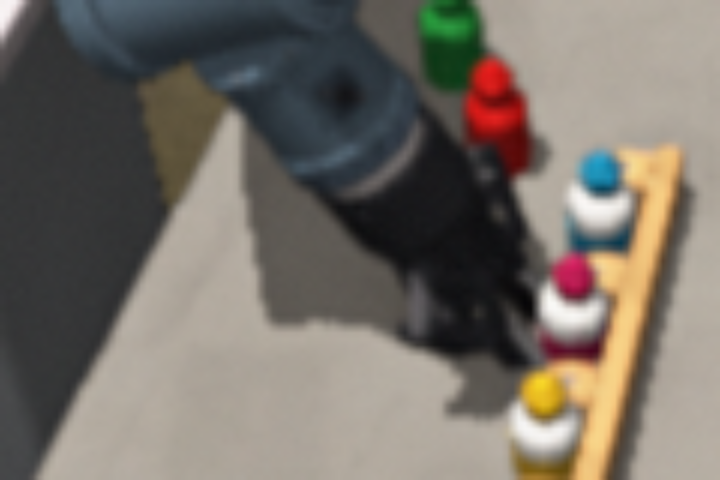

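It's about at the dot and centred. I'll nudge it a little further to feel for the back wall.

apply_moves --increments '[{"x": 0,"y": 0.05,"z": 0.1,"ax": 0,"ay": 0,"az": 0,"grip": 0.7},{"x": 0,"y": 0.1,"z": 0.18,"ax": 0,"ay": 0,"az": 0,"grip": 0.7},{"x": 0,"y": 0.1,"z": 0.18,"ax": 0,"ay": 0,"az": 0,"grip": 0.7}]'

```text
time_s: 9.65
eef_pos: [0.5284, -0.2024, 0.0293]
eef_rot: [0.637, -0.378, 0.342, -0.578]
wrist_force: [0.3, 0.9, 0.1]
opening: 0.298
```

apply_moves --increments '[{"x": 0,"y": 0.05,"z": 0.09,"ax": 0,"ay": 0,"az": 0,"grip": 0.7},{"x": 0,"y": 0.08,"z": 0.15,"ax": 0,"ay": 0,"az": 0,"grip": 0.7},{"x": 0,"y": 0.08,"z": 0.15,"ax": 0,"ay": 0,"az": 0,"grip": 0.7}]'

```text
time_s: 10.02
eef_pos: [0.5299, -0.2021, 0.0292]
eef_rot: [0.637, -0.378, 0.343, -0.578]
wrist_force: [-1.2, -0.1, -0.7]
opening: 0.3
```

Run:
```python
from h import *
look(10)
```

```text
10.025 [ 0.52993704 -0.20213975  0.02919125] [-1.16129375 -0.13628478 -0.66911448] 0.29998400186679003
[[ 0.098  0.478  0.873]
 [-0.995  0.047  0.086]
 [-0.    -0.877  0.48 ]]
wrist [ 222  145   70   73 3937] [256.1 180.5] z0 [ 0.582  -0.1966  0.    ] cap [ 0.5637 -0.1982  0.08  ]
wrist [247 233  34  11  80] [265.9 240.2] z0 [ 0.5462 -0.206   0.    ] cap [ 0.5448 -0.2032  0.08  ]
side [233 222   6   8  31] [236.  225.8] z0 [ 0.5465 -0.147   0.    ] cap [ 0.5649 -0.2003  0.08  ]
```

View pics/w10.png

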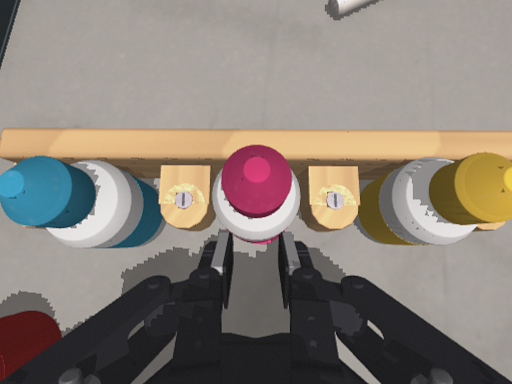

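Wall contact shows in the force (-1.2 N). Next I'll back straight out, then lift.

apply_moves --increments '[{"x": 0,"y": -0.24,"z": -0.44,"ax": 0,"ay": 0,"az": 0,"grip": 0.7},{"x": 0,"y": -0.72,"z": -1.3,"ax": 0,"ay": 0,"az": 0,"grip": 0.7},{"x": 0,"y": -1.7,"z": -3.1,"ax": 0,"ay": 0,"az": 0,"grip": 0.7},{"x": 0,"y": -2.9,"z": -5.2,"ax": 0,"ay": 0,"az": 0,"grip": 0.7},{"x": 0,"y": -6.5,"z": -6.0,"ax": 0,"ay": 0,"az": 0,"grip": 0.7},{"x": 0,"y": -11,"z": -6.5,"ax": 0,"ay": 0,"az": 0,"grip": 0.7},{"x": 0,"y": -15,"z": -7,"ax": 0,"ay": 0,"az": 0,"grip": 0.7},{"x": 0,"y": -15,"z": -7,"ax": 0,"ay": 0,"az": 0,"grip": 0.7}]'

```text
time_s: 11.12
eef_pos: [0.3969, -0.2172, 0.1296]
eef_rot: [0.636, -0.378, 0.34, -0.58]
wrist_force: [-0.1, -0.1, -0.6]
opening: 0.304
```

Run:
```python
from h import *
look(11)
for n in ['magenta_bottle','dock','cyan_bottle','yellow_bottle']:
    for r in pinpoint('wrist',n)[:2]: print(n,np.round(r['xy'],1),round(r['p'],2),ray('wrist',r['xy']).round(4))
```

```text
11.125 [ 0.39692734 -0.2171764   0.12964306] [-0.06990589 -0.11455881 -0.57053026] 0.30411717682381045
[[ 0.096  0.481  0.872]
 [-0.995  0.042  0.087]
 [ 0.005 -0.876  0.482]]
wrist [238  26  29  39 917] [252.1  45.1] z0 [ 0.6225 -0.1917  0.    ] cap [ 0.5596 -0.1984  0.08  ]
wrist [233  81  39  26 527] [252.1  95.6] z0 [ 0.5628 -0.1975  0.    ] cap [ 0.5176 -0.2025  0.08  ]
wrist [249  98  23  15  55] [261.7 108.1] z0 [ 0.5497 -0.2088 -0.    ] cap [ 0.5084 -0.2104  0.08  ]
side [234 222   5   8  32] [236.1 225.8] z0 [ 0.5467 -0.1469  0.    ] cap [ 0.5651 -0.2002  0.08  ]
magenta_bottle [254.7  89.9] 0.85 [ 0.5672 -0.1966  0.    ]
magenta_bottle [125.3 160.9] 0.7 [ 0.4784 -0.0767  0.    ]
cyan_bottle [186.3  98.7] 0.68 [ 0.5499 -0.1265  0.    ]
yellow_bottle [324.7  91.7] 0.62 [ 0.5717 -0.2679  0.    ]
```

View pics/w11.png

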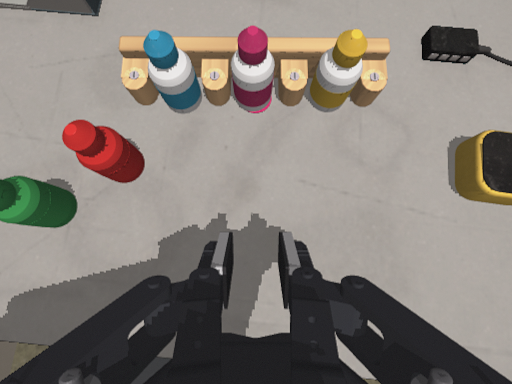

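View pics/s11.png

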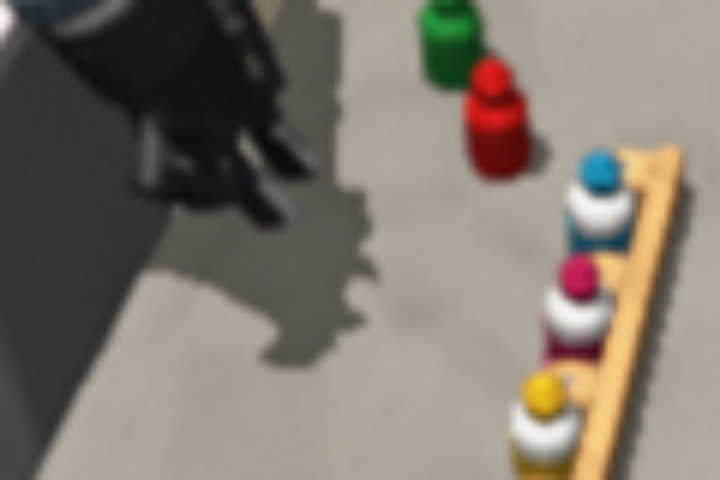

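```bash
python3 -c "
from h import *
print(ticket.hand_in())"
```

```text
the job is handed in; nothing more can be done
None
```

I pushed the magenta bottle across the desk into the middle bay, the one with the magenta dot, and handed the job in at about 11 s. I used two slightly parted fingertips, tilted forward, which touched it about 15 mm above the desk. It slid without being grasped or lifted and was upright in every picture I checked.

**Last checks:**
- **Depth:** the bottle stands about 2 mm past the dot's centre. The side camera put it near (0.565, -0.200), against a dot at (0.561, -0.201). The force reversed to -1.2 N on the last nudge, which suggests it touched the back wall.
- **Sideways:** it is within about 3 mm of the dot. By the wrist camera it sits about 1 mm off the bay's centre.
- **Other things:** the cyan and yellow bottles and the red and green look-alikes look unmoved. The black bottle, stapler, cup, tape measure and squeegee were not measured again. The gripper is clear of everything.

**Disagreements and faults:**
- Camera estimates of the bottle differ by a few millimetres: 0.560 to 0.567 in x and -0.197 to -0.200 in y. A thin sliver of the dot still shows at its front right. Both are well inside the limits.
- One move call was refused as "invalid input" because keys were missing. I resent it with every key, and nothing had moved in between.

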